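# Clamp a handset in the inclined repair cradle

## Robot

A 6-joint arm with a two-finger parallel gripper is mounted at the origin on a cart in front of the work surface, level with it; the furniture and walls round the work are solid. World frame = base frame: x ahead of the robot, y to its left, z up, the work surface at z = 0. Lengths are in m, angles in rad, forces in N, time in s.
With the tool pointing down it reaches from about 0.225 to 0.875 m from the base axis. Payload 3.4 kg.
Tool frame: the origin (TCP) lies at the very end of the fingers, on their centre line; the grasp point (between the pads) lies 19 mm behind it; y points along the fingers, x is the direction in which the jaws open and shut, and the axes are right-handed (so a half turn about y gives the same grasp; the last joint's range is limited). The gripper opens to 85 mm and grips with 20 to 120 N. Pads are 22 mm wide; open, the fingers measure 114 mm over their backs; the gripper's body (76 mm by 85 mm) begins 54 mm behind the grasp point. The pads swing forward as they close: fully open they stand 13 mm farther back than shut.
Start: joints at [1.034, 0.276, 1.505, -0, 1.361, -0.121], TCP at [0.232, 0.526, 0.231] pointing down, gripper open.
Joint ranges: [-2.89, 2.89], [-0.75, 2.08], [0.22, 2.7], [-1.18, 4.32], [0.11, 2.71], [-2.7, 2.7]. Speed limits (rad/s): [2.57, 2.57, 3.14, 3.14, 3.14, 3.14].

## Interface

Orientations are given as a unit quaternion [x, y, z, w].
In Python, from rig import env, optics, finder gives the robot as it stands. The module is installed in compiled form; this text tells all that it offers.
- The arm moves only by the shell command python3 -m crank 'ROWS'. ROWS is a JSON object of lists of equal length, an entry for each row: "delta_pos": the shift along the tool's x, y, z in units of 30 mm (1.0 is 30 mm), a list of three; "spin": the turn about the tool's y in rad; "claw": the closure, from 0 (fully open) to 1 (shut). A call has 1 to 12 rows; each row shifts and turns the pose as measured when the row begins, along the tool's axes as they then stand; what a row does not reach is not made up. A row lasts 1/10 s, in which the tool goes at most 50 mm and 8.59 degrees, less where a joint would pass 70% of its speed; a pose out of reach is approached as far as the arm can. A call is refused whole if a number of a shift passes 1 or a number of a turn 0.15, either way. A call with a gripper value outside its range is refused whole. The fingers move at their own pace and stop on an object; the grip force is fixed at half the most. Time passes only in rows, so rows that do not move let the fingers close. It gives the time, the measured TCP pose, the force and the opening at its end, in the units of the state.
- env.read_state(): the state, without advancing time (a new reading comes with each control period).
- optics.camera(name): name is "scene" or "top" or "wrist"; returns (picture, depth): 420x560x3 uint8, red, green, blue; 420x560 float32, m along the optical axis (not along the pixel's ray), 0 where there is no reading.
- optics.camera_info(name): a dict with "K" (3x3 intrinsics, pixels), "R" (3x3) and "t" (3): a world point X has camera coordinates R X + t; the wrist camera has in their place "hand_eye" (4x4, takes a point from camera to tool coordinates, whose origin is the TCP and whose axes are the tool frame's). Camera axes: x right, y down, z forward; pixel columns grow to the right and rows downward; lengths in m; the calibration is good to about 2 mm. A picture is of the moment at which its call begins: read the wrist's pose just before it. camera_info takes no time and is no camera call.
- env.sign_off(): hands the job in, once; it reports no verdict.
Trained networks look in the newest picture that a camera, given by its name, has taken for a name from the list of things; names that differ only in an ending like _2 or _b are one class to them, and where a whole thing is asked for, a point or a joint stands for the part that bears it (a point fixed in the world has none). Each returns a list of dicts, best first, with "confidence" (0 to 1); they miss things now and then, are a little off and sometimes report something else, mostly with a low value. They report only what shows in the picture. A call takes as long as a camera call.
- finder.silhouettes(name, camera): "region" (420x560 bool, what is visible of it) and "rect" ([left, top, width, height] in pixels, round what is visible of it).
The state is a dict: "time_s": time; "qpos": joint angles; "joint_vel": joint speeds; "effort": joint torques, N m; "position": TCP position; "tool_rot": TCP orientation; "wrist_force": force on the tool from outside, world axes, zero at the start; "moment": the same for the moment, N m; "finger_gap": opening from 0.0 (shut) to 1.0 (fully open).
Only numpy, scipy, OpenCV 4.12 (cv2) and the standard library are available. Lean on these libraries where they do the work, as an engineer would, in place of code of your own. Each camera call takes 0.05 s, during which the arm holds its last target.

## Task

Gently lay the white handset, face up, lengthwise and centred on the sloping bed of the repair cradle, its lower end at the ledge. Then press the spring button on the side of the cradle's sliding sleeve in flush and slide the sleeve down to its next hole, so that the button springs out again and the jaw closes over the upper end of the handset. Leave the tools and other things lying round it where they are.

Things in the scene. Friction and masses are not known exactly. Their poses are not given: they have to be found in the camera images.
- bed: fixed bed of the cradle, sloping up 30 degrees away from the robot: plate 44 mm wide, 126 mm long, black rubber top. Origin: middle of the line where the rubber meets the ledge at the lower end; x up the slope, y across to the left, z square off the bed. Ledge at x = 0: 52 mm wide, 17 mm high. Under the bed the fixed inner tube, 20 mm square, centre line at z = -15 mm.
- bed_mid (a point): point 11 mm above the bed's surface on its middle line, 74 mm up from the ledge: where the centre of the laid handset belongs
- handset_center (a point): centre (half-way up) of the loose white handset, 50 mm wide (its x), 145 mm long (its y), 22 mm high (its z, up out of its face), about 0.14 kg. It starts face up on the bench; grasp it across its 50 mm width. Either end may be the lower one on the bed.
- sleeve (a joint): travel of the sliding sleeve in m: 0 at the start (button in the middle one of its three holes), grows as the sleeve slides DOWN the slope towards the ledge; next hole down at 0.030, next hole up at -0.030. It slides stiffly (about 2 N) once the button is in; while the button stands out it is locked, with 1 mm play.
- sleeve_grip (a point): centre of the sleeve at its middle hole, where the button is at the start; moves with the sleeve; axes as the bed's. The sleeve is a plain grey steel tube 25 mm square, 130 mm long, parallel to the bed's x; this point is 47 mm up from the jaw's face, 37 mm from jaw and collar. Three 12 mm holes 30 mm apart in its right (-y) wall, 2 mm thick. Nothing stands beside it.
- jaw_face (a point): middle of the face of the upper jaw, fixed to the sleeve's lower end: 54 mm wide, rising 35 mm off the bed, with a lip 30 to 35 mm off the bed that reaches 9 mm down the slope over the handset's end. It is 178 mm from the ledge at the start, 148 mm with the sleeve one hole down.
- button (a joint): how far the spring button is pressed in, m: 0 out (6 mm proud of the sleeve), 0.006 flush, 0.008 while it runs under the wall. 3 N to start, 5.5 N at flush. Squeezing the sleeve at the hole between two flat fingers presses it flush; moved then, the sleeve rides over its round nose (10 N) and the button springs out by itself in the next hole.
- button_tip (a point): top of the round nose (10 mm diameter) of the button on the right (-y) side of the sleeve; it points across the bed (-y) and stays in place while the sleeve slides past
- handset: the same handset; origin at the centre of its underside
- fine_driver: bystander: thin screwdriver with a dark green handle, 126 mm, right of the cradle's foot
- dust_brush: bystander: wooden dust brush, 142 mm, near the front edge
- red_driver: bystander: red-handled screwdriver, 170 mm, near the front edge
- side_pliers: bystander: pliers, 151 mm, behind the cradle
- eye_loupe: bystander: black eye loupe, 36 mm wide, 34 mm high, behind and left of the cradle
- cradle: the repair cradle, bolted to the bench: low cast foot 200 x 90 mm, 16 mm high, with an upright clevis that carries the sloping bed. Origin on the bench under the clevis, x away from the robot. A locking knob sticks out 38 mm to its left (+y), 66 mm up; leave it alone. Two balances up to 0.45 m tall stand to the right (y below -0.2 m, x above 0.36 m): keep the arm clear.

How it is judged:
On the way, in this order (a step that is already met when the one before it is completed fails the run):
1. the handset lies on the bed, lengthwise, while the jaw is still open in its first hole (x of handset_center in the frame of bed between 0.064 and 0.1 m and y of handset_center in the frame of bed between -0.015 and 0.015 m and z of handset_center in the frame of bed below 0.018 m and angle between the y axis of handset and the x axis of bed, either way round below 0.2 rad and contact force between handset and the fingers below 0.2 N and value of joint sleeve between -0.004 and 0.004 m), for 0.2 s.
2. the button is pressed in flush (value of joint button above 0.0052 m), for 0.05 s.
At the end, for the whole second after the job is handed in: Sleeve one hole down (27.5 to 32.5 mm) with the button sprung out (to 1.5 mm); handset at rest face up, flat on the bed (0.1 rad), lengthwise (0.15 rad), centre within 15 mm of the bed's middle line and 64 to 82 mm up from the ledge, under the jaw's lip (value of joint sleeve between 0.0275 and 0.0325 m and value of joint button below 0.0015 m and x of handset_center in the frame of bed between 0.064 and 0.082 m and y of handset_center in the frame of bed between -0.015 and 0.015 m and z of handset_center in the frame of bed between 0.006 and 0.016 m and angle between the y axis of handset and the x axis of bed, either way round below 0.15 rad and angle between the z axis of handset and the z axis of bed, either way round below 0.1 rad and angle between handset's own z axis and vertical below 1 rad and linear speed of handset below 0.02 m/s and velocity of joint sleeve between -0.01 and 0.01 m/s); the robot touches nothing.
It fails at once if the handset is dropped or banged onto the bed (faster than 0.5 m/s close to it) (distance between handset_center and bed_mid below 0.05 m and linear speed of handset above 0.5 m/s).
It fails at once if a bystander is shifted by more than 30 mm (distance of any of fine_driver, dust_brush, red_driver, side_pliers, eye_loupe from where it was at the start of the episode above 0.03 m).
It also fails if it takes over 51 s, if anything falls off the work surface, if the arm or the gripper's body presses on something with over 40 N, if the wrist force passes 120 N, or if a joint passes its speed limit or range.

## Working session

There is one attempt and no reset: what is moved stays moved. The work goes in short steps, Python scripts to look and compute and a shell command to move; the robot and the scene stay as the last step left them, time stands still between calls to the robot, and variables do not carry over. Pictures are saved under pics/ and viewed, and the job is handed in when it is done.

```bash
mkdir -p pics; ls; python3 - <<'E'
from rig import env, optics, finder
import cv2
print(env.read_state())
for c in ("scene","top","wrist"):
    p,d=optics.camera(c); cv2.imwrite(f"pics/{c}0.png",p[:,:,::-1]); i=optics.camera_info(c); print(c,{k:v.round(4).tolist() if hasattr(v,'round') else v for k,v in i.items()})
E
```

```text
pics
{'time_s': 0.0, 'qpos': array([ 1.03401446e+00,  2.76596869e-01,  1.50613256e+00,  6.99689470e-07,
        1.36072586e+00, -1.21024249e-01]), 'joint_vel': array([ 0.00244426,  0.00033948, -0.00060501,  0.00258381, -0.00073409,
        0.00027495]), 'effort': array([-9.23202679e-04, -4.16788673e+01, -2.45800066e+01, -2.81278144e-04,
        1.11676924e-02,  1.73088517e-05]), 'position': array([0.23197332, 0.52554301, 0.23043889]), 'tool_rot': array([ 0.59271771,  0.3854516 , -0.38663403, -0.59213757]), 'wrist_force': array([-0.61540898,  0.28046095, -0.71480429]), 'moment': array([-0.02719186, -0.03950891, -0.03949688]), 'finger_gap': 0.9989282675938168}
scene {'K': [[474.0128, 0.0, 280.3751], [0.0, 474.0128, 209.2606], [0.0, 0.0, 1.0]], 'R': [[0.6843, -0.7292, -0.0031], [-0.4486, -0.4177, -0.7901], [0.5749, 0.5421, -0.6129]], 't': [-0.3402, 0.3719, 0.8645]}
top {'K': [[416.4313, 0.0, 272.344], [0.0, 416.4313, 211.7735], [0.0, 0.0, 1.0]], 'R': [[-0.0094, -1.0, -0.0022], [-0.9974, 0.0095, -0.0708], [0.0708, 0.0015, -0.9975]], 't': [0.0786, 0.5689, 0.9495]}
wrist {'K': [[313.2981, 0.0, 285.1941], [0.0, 313.2981, 209.0399], [0.0, 0.0, 1.0]], 'hand_eye': [[1.0, -0.0003, -0.0006, -0.0009], [0.0005, -0.278, 0.9606, -0.1431], [-0.0005, -0.9606, -0.278, 0.0704], [0.0, 0.0, 0.0, 1.0]]}
```

View pics/scene0.png

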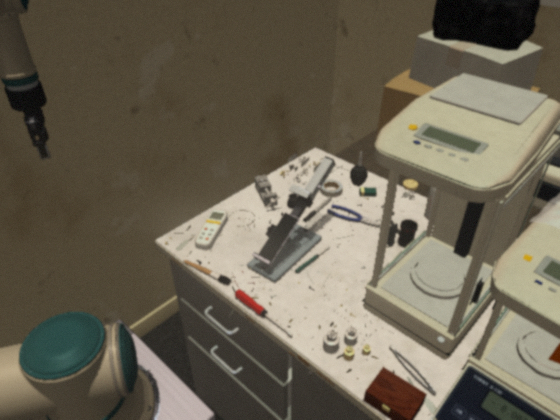

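View pics/top0.png

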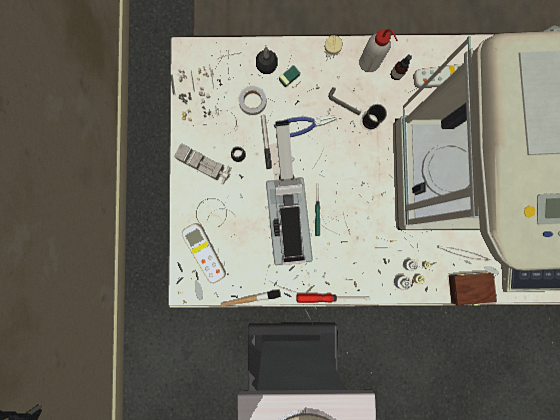

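View pics/wrist0.png

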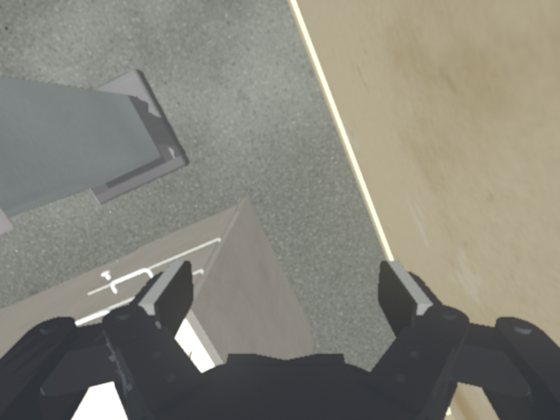

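```bash
cat > h.py <<'E'
from rig import env, optics, finder
import numpy as np, cv2
from scipy.spatial.transform import Rotation as Ro
def cloud(c, st=None):
    st=env.read_state()
    p,d=optics.camera(c); i=optics.camera_info(c); K=i["K"]
    v,u=np.mgrid[:420,:560]
    P=np.stack([(u-K[0,2])/K[0,0]*d,(v-K[1,2])/K[1,1]*d,d],-1)
    if c=="wrist":
        H=i["hand_eye"]; P=P@H[:3,:3].T+H[:3,3]
        W=P@Ro.from_quat(st["tool_rot"]).as_matrix().T+st["position"]
    else: W=(P-i["t"])@i["R"]
    W[d==0]=np.nan
    return p,d,W
E
python3 - <<'E'
from h import *
s=env.read_state(); print(Ro.from_quat(s["tool_rot"]).as_matrix().round(3))
for c in ("top","scene"):
    p,d,W=cloud(c); np.save(c+"_W.npy",W); np.save(c+"_p.npy",p)
    for n in ("handset","bed","sleeve","button","jaw_face","cradle","fine_driver","side_pliers","dust_brush","red_driver","eye_loupe"):
        for r in finder.silhouettes(n,c)[:2]:
            m=r["region"]; w=W[m]; w=w[~np.isnan(w[:,0])]
            np.save(f"{c}_{n}.npy",m) if r is not None and r["confidence"]>.3 else 0
            print(c,n,round(r["confidence"],2),r["rect"],m.sum(),np.median(w,0).round(3),w.min(0).round(3),w.max(0).round(3))
    cv2.imwrite(f"pics/{c}_crop.png",cv2.resize(p[100:270,160:340] if c=="top" else p[140:290,180:370],None,fx=4,fy=3.5 if 0 else 4,interpolation=cv2.INTER_CUBIC)[:600,:800,::-1])
E
```

```text
[[ 0.404 -0.001 -0.915]
 [ 0.915 -0.001  0.404]
 [-0.001 -1.     0.   ]]
top handset 0.68 [180.1, 220.8, 44.7, 61.5] 1291 [0.478 0.233 0.021] [ 0.408  0.186 -0.004] [0.545 0.288 0.029]
top bed 0.58 [276.1, 120.6, 26.7, 143.0] 2505 [0.588 0.04  0.106] [ 0.447  0.001 -0.003] [0.742 0.067 0.194]
top sleeve 0.88 [275.7, 120.6, 28.4, 75.1] 1138 [0.654 0.047 0.162] [0.595 0.013 0.001] [0.738 0.067 0.194]
top button 0.31 [272.4, 119.7, 31.4, 79.6] 1260 [0.659 0.047 0.161] [ 0.595  0.013 -0.005] [0.797 0.069 0.194]
top jaw_face 0.71 [276.7, 122.4, 26.8, 76.4] 1185 [0.654 0.047 0.162] [ 0.595  0.005 -0.004] [0.746 0.069 0.194]
top cradle 0.85 [265.6, 119.4, 51.1, 144.6] 3925 [0.567 0.042 0.07 ] [ 0.45  -0.018 -0.002] [0.768 0.088 0.194]
top fine_driver 0.71 [316.2, 195.1, 1.2, 41.0] 183 [ 0.559 -0.032  0.008] [ 0.515 -0.038 -0.002] [ 0.616 -0.026  0.013]
top side_pliers 0.89 [286.8, 112.8, 48.7, 23.6] 362 [ 0.789 -0.023  0.009] [ 0.751 -0.081 -0.002] [0.8   0.034 0.015]
top side_pliers 0.69 [182.9, 225.3, 40.9, 57.8] 1198 [0.48  0.233 0.021] [ 0.411  0.186 -0.004] [0.543 0.281 0.029]
top dust
[... 1005 characters left out ...]

scene fine_driver 0.6 [294.2, 254.7, 28.1, 17.9] 75 [ 0.547 -0.037  0.01 ] [ 0.515 -0.04   0.005] [ 0.593 -0.031  0.014]
scene side_pliers 0.84 [329.4, 206.5, 51.6, 20.6] 421 [ 0.785 -0.002  0.008] [ 0.747 -0.084 -0.002] [0.812 0.064 0.016]
scene dust_brush 0.69 [184.0, 257.8, 49.0, 26.4] 269 [0.37  0.107 0.009] [0.354 0.054 0.003] [0.39  0.194 0.014]
scene red_driver 0.77 [231.5, 290.8, 32.7, 23.6] 281 [ 0.367 -0.026  0.017] [ 0.36  -0.076 -0.003] [0.376 0.029 0.023]
scene red_driver 0.71 [183.6, 257.4, 49.1, 28.5] 321 [0.37  0.116 0.009] [ 0.353  0.054 -0.004] [0.39  0.2   0.014]
scene eye_loupe 0.41 [287.8, 195.4, 8.3, 12.4] 103 [0.702 0.15  0.022] [0.694 0.137 0.004] [0.725 0.168 0.036]
```

```bash
python3 - <<'E'
from h import *
for c in ("top","scene"):
    W=np.load(c+"_W.npy"); p=np.load(c+"_p.npy")
    m=(W[...,2]>0.012)&(W[...,0]>.38)&(W[...,0]<.56)&(W[...,1]>.17)&(W[...,1]<.30)
    w=W[m]
    r=cv2.minAreaRect((w[:,:2]*1000).astype(np.float32)); print(c,"handset",r, np.median(w[:,2]))
    # dark bed rubber
    g=p.max(-1)
    m=(W[...,0]>.44)&(W[...,0]<.63)&(W[...,1]>-.02)&(W[...,1]<.1)&(W[...,2]>.04)&(g<70)
    w=W[m]
    for _ in range(4):
        A=np.c_[w[:,:2],np.ones(len(w))]; k=np.linalg.lstsq(A,w[:,2],rcond=None)[0]; e=A@k-w[:,2]; w=w[abs(e)<max(.003,2*e.std())]
    n=np.array([-k[0],-k[1],1]);n/=np.linalg.norm(n); print("bed n",n,"plane",k,len(w),w.min(0),w.max(0),"tilt",np.degrees(np.arccos(n[2])))
    print(cv2.minAreaRect((w[:,:2]*1000).astype(np.float32)))
    M=np.load(c+"_sleeve.npy"); w=W[M]; w=w[(w[:,2]>.08)&(w[:,0]>.6)&(w[:,0]<.76)]
    print(cv2.minAreaRect((w[:,:2]*1000).astype(np.float32)))
    for x in np.arange(.44,.76,.01):
        s=W[(abs(W[...,0]-x)<.005)&(W[...,1]>-.03)&(W[...,1]<.12)&(W[...,2]>.02)]
        if len(s): print(round(x,2),[ (round(z,2),s[abs(s[:,2]-z)<.01][:,1].min().round(3),s[abs(s[:,2]-z)<.01][:,1].max().round(3),int((abs(s[:,2]-z)<.01).sum())) for z in np.arange(.03,.2,.02) if (abs(s[:,2]-z)<.01).any()])
E
```

```text
top handset ((476.69622802734375, 232.97537231445312), (144.7771453857422, 49.6284294128418), 30.991928100585938) 0.021398775660341682
bed n [-0.49336336 -0.03929627  0.86893521] plane [ 0.56777922  0.04522347 -0.22296984] 849 [0.46736602 0.00958398 0.04149072] [0.59790842 0.06988181 0.11581958] tilt 29.664860980547253
((531.3478393554688, 41.59952926635742), (132.97886657714844, 57.005943298339844), 5.441755771636963)
((669.0513916015625, 39.28972625732422), (54.223907470703125, 137.3941192626953), 89.1780014038086)
0.45 [(np.float64(0.05), np.float64(0.001), np.float64(0.051), 44)]
0.46 [(np.float64(0.03), np.float64(0.05), np.float64(0.05), 1), (np.float64(0.05), np.float64(0.001), np.float64(0.052), 90), (np.float64(0.07), np.float64(0.022), np.float64(0.044), 2)]
0.47 [(np.float64(0.03), np.float64(0.002), np.float64(0.05), 5), (np.float64(0.05), np.float64(0.003), np.float64(0.048), 95)]
0.48 [(np.float64(0.05), np.float64(0.007), np.float64(0.05), 79)]
0.49 [(np.float64(0.05), np.float64(0.007), np.float64(0.05), 94), (np.float64(0.07), np.float64(0.037), np.float64(0.05), 6)]
[... 8749 characters left out ...]
, (np.float64(0.19), np.float64(0.048), np.float64(0.056), 3)]
0.71 [(np.float64(0.15), np.float64(0.036), np.float64(0.038), 7), (np.float64(0.17), np.float64(0.035), np.float64(0.061), 25), (np.float64(0.19), np.float64(0.037), np.float64(0.062), 26)]
0.72 [(np.float64(0.15), np.float64(0.036), np.float64(0.038), 2), (np.float64(0.17), np.float64(0.035), np.float64(0.04), 12), (np.float64(0.19), np.float64(0.035), np.float64(0.061), 41)]
0.73 [(np.float64(0.17), np.float64(0.036), np.float64(0.04), 10), (np.float64(0.19), np.float64(0.037), np.float64(0.063), 33)]
0.74 [(np.float64(0.17), np.float64(0.039), np.float64(0.041), 8), (np.float64(0.19), np.float64(0.038), np.float64(0.039), 2)]
```

View pics/top_crop.png

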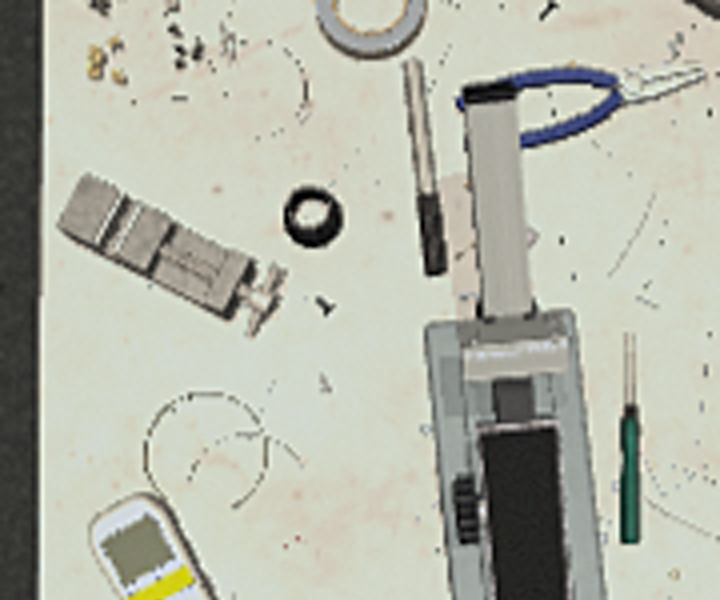

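View pics/scene_crop.png

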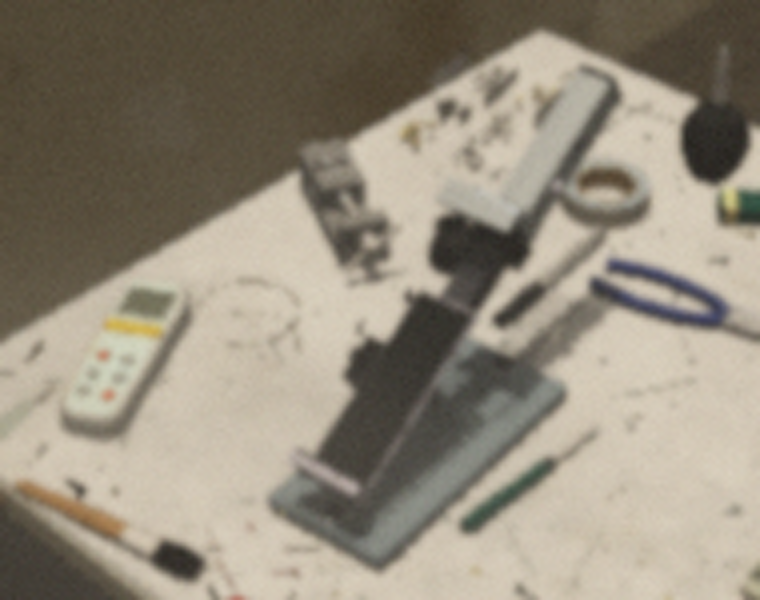

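```bash
cat > fr.py <<'E'
import numpy as np
a=0.0915; t=np.radians(30)
ex=np.array([np.cos(t)*np.cos(a),np.cos(t)*np.sin(a),np.sin(t)]); ey=np.array([-np.sin(a),np.cos(a),0]); ez=np.cross(ex,ey)
B=np.c_[ex,ey,ez]
E
python3 - <<'E'
from fr import *
for c in ("top","scene"):
    W=np.load(c+"_W.npy"); p=np.load(c+"_p.npy"); O=np.array([.46,.027,.04]) 
    L=(W-O)@B; ok=(abs(L[...,1])<.06)&(L[...,0]>-.03)&(L[...,0]<.32)&(W[...,2]>.03)
    l=L[ok]
    for x in np.arange(-.02,.31,.006):
        s=l[(abs(l[:,0]-x)<.003)&(abs(l[:,1])<.012)]; 
        s2=l[(abs(l[:,0]-x)<.003)&(l[:,2]>-.02)]
        if len(s)>3: print(c,round(x,3),len(s),(np.percentile(s[:,2],[5,50,95])*1000).round(1),"y",(np.percentile(s2[:,1],[2,98])*1000).round(1))
E
```

```text
top -0.002 6 [13.7 15.4 16.4] y [-24.3  23.7]
top 0.004 39 [-2.3 14.7 17.3] y [-25.5  24.4]
top 0.01 56 [-2.5  2.3 15.6] y [-21.8  20.8]
top 0.016 20 [-4.1 -0.7  0.7] y [-21.1  19.7]
top 0.022 24 [-2.6 -0.8  1.3] y [-21.5  19.6]
top 0.028 25 [-2.8 -1.4  1.4] y [-21.8  20.9]
top 0.034 25 [-2.4 -0.8  1. ] y [-22.7  20.5]
top 0.04 26 [-2.7 -1.3  0.7] y [-20.1  20.1]
top 0.046 26 [-3.1 -1.1  1. ] y [-20.5  20. ]
top 0.052 23 [-3.  -0.3  1.3] y [-20.7  21.1]
top 0.058 26 [-2.4 -0.6  1. ] y [-19.4  20.7]
top 0.064 23 [-2.2 -0.4  1.2] y [-21.5  33.3]
top 0.07 31 [-3.2 -0.6  2.2] y [-22.   35.4]
top 0.076 26 [-3.5 -0.8  1.4] y [-20.1  34.5]
top 0.082 26 [-2.2 -0.7  1.1] y [-19.3  36.6]
top 0.088 26 [-2.1 -0.8  1.3] y [-21.1  37. ]
top 0.094 29 [-2.7 -0.8  2. ] y [-20.4  35.3]
top 0.1 28 [-3.  -1.2  1.2] y [-21.6  20. ]
top 0.106 28 [-3.9 -1.   0.4] y [-22.1  21.1]
top 0.112 28 [-3.3 -1.3  0.9] y [-20.1  20.7]
top 0.118 30 [-3.5 -0.7  2.3] y [-20.4  20.4]
top 0.124 26 [-2.7 -0.8  2.1] y [-20.7  20.2]
top 0.13 38 [-8.8 -1.7  0.5] y [-21.5  19.6]
top 0.136 27 [-7.2 -5.5 -2.3] y [-13.6  19.8]
to
[... 2954 characters left out ...]
-0.8] y [-15.4   9.2]
scene 0.226 21 [-6.4 -2.6 -0.2] y [-18.   10.7]
scene 0.232 20 [-16.9  -3.3  -0.3] y [-19.6  10.7]
scene 0.238 20 [-6.8 -4.  -0.6] y [-16.6  11.3]
scene 0.244 22 [-8.  -3.  -0.1] y [-15.2  10. ]
scene 0.25 18 [-3.6 -2.3 -0.4] y [-14.7  11. ]
scene 0.256 20 [-5.  -2.1  0.2] y [-14.9   9.4]
scene 0.262 20 [-20.3  -2.9   0.5] y [-13.9   9.6]
scene 0.268 21 [-5.7 -3.3 -0.5] y [-14.9  10. ]
scene 0.274 16 [-6.5 -3.1 -0.6] y [-14.7   7.3]
scene 0.28 15 [-6.1 -3.4 -1.3] y [-14.9  11.9]
scene 0.286 23 [-5.4 -2.3  0.5] y [-15.   10.4]
scene 0.292 17 [-11.   -2.9  -0.8] y [-14.4   9.8]
scene 0.298 17 [-6.3 -2.6  0.1] y [-15.3   9.4]
scene 0.304 18 [-8.8 -3.1 -0.1] y [-14.5   9.3]
```

```bash
python3 -m crank '{"delta_pos":[[-0.6,0.2,-0.97],[-0.6,0.2,-0.97],[-0.6,0.2,-0.97],[-0.6,0.2,-0.97],[-0.6,0.2,-0.97],[-0.6,0.2,-0.97],[-0.6,0.2,-0.97],[-0.6,0.2,-0.97],[-0.6,0.2,-0.97],[-0.6,0.2,-0.97],[-0.6,0.2,-0.97],[0,0,0]],"spin":[0,0,0,0,0,0,0,0,0,0,0,0],"claw":[0,0,0,0,0,0,0,0,0,0,0,0]}'
python3 -m crank '{"delta_pos":[[0,0,0],[0,0,0],[0,0,0],[0,0,0],[0,0,0],[0,0,0],[0,0,0]],"spin":[-0.14,-0.14,-0.14,-0.14,-0.14,-0.14,-0.12],"claw":[0,0,0,0,0,0,0]}'
```

```text
time_s: 2.55
position: [0.4548, 0.2075, 0.1633]
tool_rot: [-0.591, -0.39, 0.385, 0.592]
wrist_force: [-0.3, 0.6, -0.1]
finger_gap: 1.001
time_s: 3.25
position: [0.4534, 0.2095, 0.1641]
tool_rot: [0.334, 0.626, -0.62, -0.334]
wrist_force: [-0.6, 0.2, -0.9]
finger_gap: 1.001
```

```bash
cat >> h.py <<'E'
def go(T,yaw=None):
    s=env.read_state(); R=Ro.from_quat(s["tool_rot"]).as_matrix(); d=np.array(T)-s["position"]
    y=np.arctan2(R[1,0],R[0,0]); print("pos",s["position"].round(4),"yaw",round(float(np.degrees(y)),2),"toolaxes units",(R.T@d/.03).round(2), "spin", None if yaw is None else round(float(-(np.radians(yaw)-y)),3),"F",s["wrist_force"].round(1),"gap",round(s["finger_gap"],3), "tilt",R[:,1].round(3))
E
python3 - <<'E'
from h import *
for c in ("wrist","top"):
    p,d,W=cloud(c); cv2.imwrite(f"pics/{c}1.png",p[:,:,::-1])
    r=finder.silhouettes("handset",c)
    print([ (x["confidence"],x["rect"]) for x in r])
    m=(W[...,2]>0.015)&(W[...,2]<.03)&(W[...,0]>.38)&(W[...,0]<.56)&(W[...,1]>.15)&(W[...,1]<.31)
    m&=cv2.dilate(r[0]["region"].astype(np.uint8),np.ones((9,9)))>0
    w=W[m]; print(c,cv2.minAreaRect((w[:,:2]*1000).astype(np.float32)),np.median(w,0),len(w))
go([.4444,.2124,.1],121)
E
```

```text
[(0.69, [269.7, 148.8, 55.4, 145.1])]
wrist ((474.84417724609375, 235.19508361816406), (144.18045043945312, 49.2710075378418), 28.054624557495117) [0.47079092 0.23130629 0.02256102] 6423
[(0.56, [180.8, 221.7, 45.1, 60.0])]
top ((477.6408386230469, 231.91156005859375), (144.33139038085938, 47.19682693481445), 31.756040573120117) [0.50787741 0.23901408 0.02125025] 559
pos [0.4537 0.2092 0.1641] yaw 123.07 toolaxes units [0.25 2.14 0.22] spin 0.036 F [-0.8 -0.4 -0.2] gap 1.001 tilt [ 0.005  0.008 -1.   ]
```

View pics/wrist1.png

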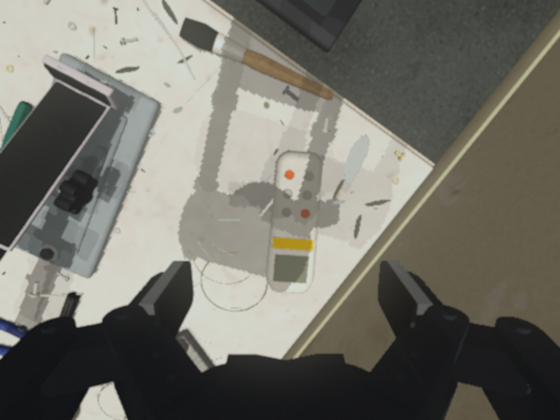

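```bash
python3 -m crank '{"delta_pos":[[0,0,0],[0.2,0.9,0.3],[0,0.9,0],[0,0.9,0],[0,0.9,0],[0,0,0]],"spin":[0.06,0,0,0,0,0],"claw":[0,0,0,0,0,0]}'
python3 -c "
from h import *
go([.443,.215,.003],119.5)"
```

```text
time_s: 4.05
position: [0.4449, 0.213, 0.0552]
tool_rot: [0.362, 0.614, -0.603, -0.359]
wrist_force: [0.3, 0.2, 0.4]
finger_gap: 0.999
pos [0.4449 0.213  0.0552] yaw 118.73 toolaxes units [0.08 1.74 0.05] spin -0.013 F [0.3 0.2 0.4] gap 0.999 tilt [ 0.011  0.011 -1.   ]
```

```bash
python3 -m crank '{"delta_pos":[[0.08,0.6,0.05],[0,0.6,0],[0,0.4,0],[0,0.13,0],[0,0,0],[0,0,0]],"spin":[0,0,0,0,0,0],"claw":[0,0,0,0,0,0]}'
python3 -c "
from h import *
p,d,W=cloud('wrist'); cv2.imwrite('pics/w2.png',p[:,:,::-1])
go([.443,.215,.003],119.5)"
```

```text
time_s: 4.65
position: [0.448, 0.2173, 0.0076]
tool_rot: [0.366, 0.615, -0.599, -0.359]
wrist_force: [0.4, 1.5, -0.5]
finger_gap: 0.998
pos [0.4482 0.2174 0.0078] yaw 118.34 toolaxes units [0.01 0.15 0.19] spin -0.02 F [-0.1 -0.3 -0.4] gap 1.001 tilt [ 0.021  0.014 -1.   ]
```

View pics/w2.png

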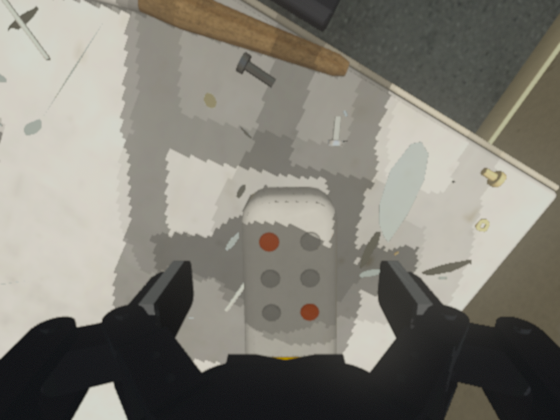

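```bash
python3 -m crank '{"delta_pos":[[0,0.2,0.19],[0,0,0],[0,0,0],[0,0,0],[0,0,0],[0,0,0],[0,0,0],[0,0,0]],"spin":[0,0,0,0,0,0,0,0],"claw":[0,0.3,0.6,1,1,1,1,1]}'
python3 -c "
from h import *
go([.443,.215,.003],119.5)"
```

```text
time_s: 5.5
position: [0.4438, 0.2149, 0.0034]
tool_rot: [0.367, 0.616, -0.598, -0.358]
wrist_force: [-1.1, 0.2, 2.3]
finger_gap: 0.492
pos [0.4438 0.2149 0.0034] yaw 118.31 toolaxes units [0.02 0.01 0.02] spin -0.021 F [-1.1  0.2  2.3] gap 0.492 tilt [ 0.024  0.015 -1.   ]
```

```bash
python3 -m crank '{"delta_pos":[[0,-0.3,0],[0,-0.7,0],[0,-1,0],[0,-1,0],[0,-1,0],[0,-1,0],[0,0,0]],"spin":[0,0,0,0,0,0,0],"claw":[1,1,1,1,1,1,1]}'
cat >> fr.py <<'E'
O=np.array([.4668,.0266,.043])
def bw(x,y,z): return O+B@np.array([x,y,z])
E
python3 - <<'E'
from h import *
from fr import *
p,d,W=cloud('wrist'); cv2.imwrite('pics/w3.png',p[:,:,::-1])
m=finder.silhouettes("handset","wrist")
s=env.read_state();print(s["position"],s["finger_gap"])
R=Ro.from_quat(s["tool_rot"]).as_matrix()
for r in m[:1]:
    w=W[r["region"]]; w=(w-s["position"])@R; w=w[abs(w[:,1])<.03]; print(r["confidence"],r["rect"],np.nanpercentile(w,[1,50,99],axis=0))
for z in (.076,.09): print("G target",bw(.028,0,z), "TCP", bw(.028,0,z)-[0,0,.008])
go(bw(.028,0,.09)-[0,0,.008],95.2)
E
```

```text
time_s: 6.2
position: [0.4382, 0.2119, 0.1595]
tool_rot: [0.366, 0.614, -0.6, -0.36]
wrist_force: [0.2, -0.0, -1.4]
finger_gap: 0.492
[0.43557914 0.2109942  0.1558575 ] 0.48804971315890405
0.89 [238.1, 198.7, 98.4, 161.8] [[-0.0220352  -0.02504652 -0.04058751]
 [-0.00133805 -0.02250817  0.0006329 ]
 [ 0.02011634 -0.00747235  0.03160426]]
G target [0.45310624 0.02534351 0.12281793] TCP [0.45310624 0.02534351 0.11481793]
G target [0.44613552 0.02470391 0.13494229] TCP [0.44613552 0.02470391 0.12694229]
pos [0.4356 0.211  0.1559] yaw 118.29 toolaxes units [-5.64  0.9   2.65] spin 0.403 F [ 0.1 -0.2 -1.6] gap 0.488 tilt [ 0.011  0.011 -1.   ]
```

View pics/w3.png

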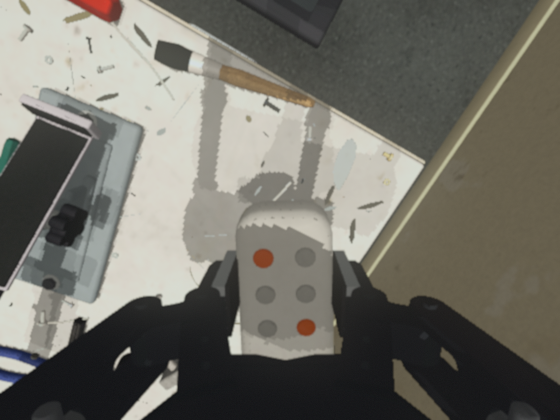

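```bash
python3 -m crank '{"delta_pos":[[-0.7,0,0.33],[-0.7,0,0.33],[-0.7,0,0.33],[-0.7,0,0.33],[-0.7,0,0.33],[-0.7,0,0.33],[-0.7,0,0.33],[-0.7,0,0.33],[0,0,0]],"spin":[0.05,0.05,0.05,0.05,0.05,0.05,0.05,0.05,0],"claw":[1,1,1,1,1,1,1,1,1]}'
python3 - <<'E'
from h import *
from fr import *
go(bw(.028,0,.09)-[0,0,.009],95.2)
E
```

```text
time_s: 7.2
position: [0.3987, 0.0217, 0.1389]
tool_rot: [-0.471, -0.517, 0.522, 0.488]
wrist_force: [0.7, -0.4, -1.8]
finger_gap: 0.489
pos [0.3987 0.0217 0.1389] yaw 94.57 toolaxes units [-0.03  0.4  -1.59] spin -0.011 F [ 0.7 -0.4 -1.8] gap 0.489 tilt [-0.023  0.01  -1.   ]
```

```bash
python3 -m crank '{"delta_pos":[[0,0,-0.5],[0,0,-0.6],[0,0.2,-0.5],[0,0,0],[0,0,0]],"spin":[0,0,0,0,0],"claw":[1,1,1,1,1]}'
python3 - <<'E'
from h import *
from fr import *
go(bw(.028,0,.09)-[0,0,.009],95.2)
go(bw(.028,0,.07)-[0,0,.009],95.2)
for c in ("wrist","top"):
    p,d,W=cloud(c); cv2.imwrite(f'pics/{c}4.png',p[:,:,::-1] if c=="wrist" else cv2.resize(p[150:300,200:360,::-1],None,fx=4,fy=4))
    m=finder.silhouettes("handset",c)[0]["region"]; w=(W[m]-O)@B; print(c,np.nanpercentile(w,[2,50,98],axis=0).round(3)); w=W[m]; w=w[w[:,2]>.1];r=cv2.minAreaRect((w[:,:2]*1000).astype(np.float32)); print(r,np.median(w[:,2]))
E
```

```text
time_s: 7.7
position: [0.4517, 0.0287, 0.1282]
tool_rot: [-0.469, -0.517, 0.523, 0.489]
wrist_force: [-0.5, 0.5, -1.4]
finger_gap: 0.492
pos [0.4517 0.0287 0.1282] yaw 94.72 toolaxes units [-0.12  0.08  0.19] spin -0.008 F [-0.5  0.5 -1.4] gap 0.492 tilt [-0.026  0.013 -1.   ]
pos [0.4517 0.0287 0.1282] yaw 94.72 toolaxes units [-0.12  0.65 -0.15] spin -0.008 F [-0.5  0.5 -1.4] gap 0.492 tilt [-0.026  0.013 -1.   ]
wrist [[ 0.005 -0.018  0.077]
 [ 0.037  0.002  0.099]
 [ 0.071  0.023  0.113]]
((455.6396789550781, 28.350704193115234), (76.82186889648438, 46.40019226074219), 5.969039440155029) 0.14698402077127853
top [[ 0.083 -0.019  0.034]
 [ 0.107  0.002  0.053]
 [ 0.129  0.027  0.068]]
((533.8602905273438, 36.76984405517578), (65.20164489746094, 49.45726013183594), 4.657710075378418) 0.14167512837812624
```

View pics/wrist4.png

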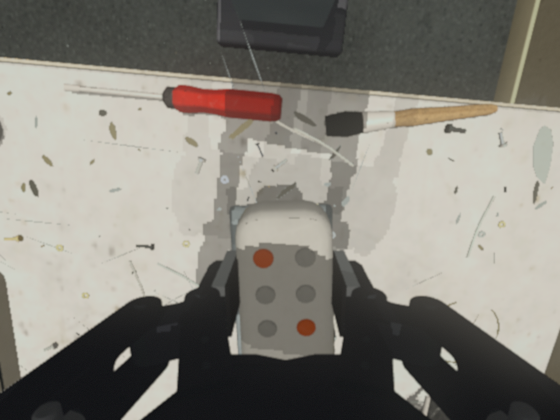

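View pics/top4.png

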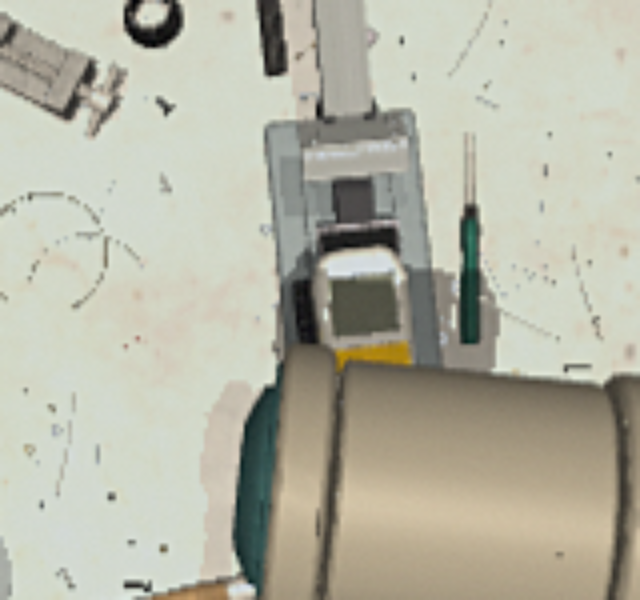

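```bash
python3 -m crank '{"delta_pos":[[-0.1,0.35,-0.1],[0,0.25,-0.05],[0,0.14,-0.08],[0,0.14,-0.08],[0,0.14,-0.08],[0,0,0]],"spin":[0,0,0,0,0,0],"claw":[1,1,1,1,1,1]}'
python3 - <<'E'
from h import *
from fr import *
s=env.read_state(); print("G bed",((s["position"]+[0,0,.009]-O)@B).round(4))
go(bw(.032,0,.011)-[0,0,.009],95.2)
p,d,W=cloud("scene"); cv2.imwrite('pics/s5.png',cv2.resize(p[140:290,180:370,::-1],None,fx=4,fy=4))
E
```

```text
time_s: 8.5
position: [0.4545, 0.0275, 0.0951]
tool_rot: [-0.465, -0.515, 0.525, 0.492]
wrist_force: [0.1, 1.0, 3.2]
finger_gap: 0.489
G bed [0.02   0.0021 0.059 ]
pos [0.4545 0.0275 0.0951] yaw 94.69 toolaxes units [-0.08  1.14 -1.19] spin -0.009 F [0.1 1.  3.2] gap 0.489 tilt [-0.039  0.015 -0.999]
```

View pics/s5.png

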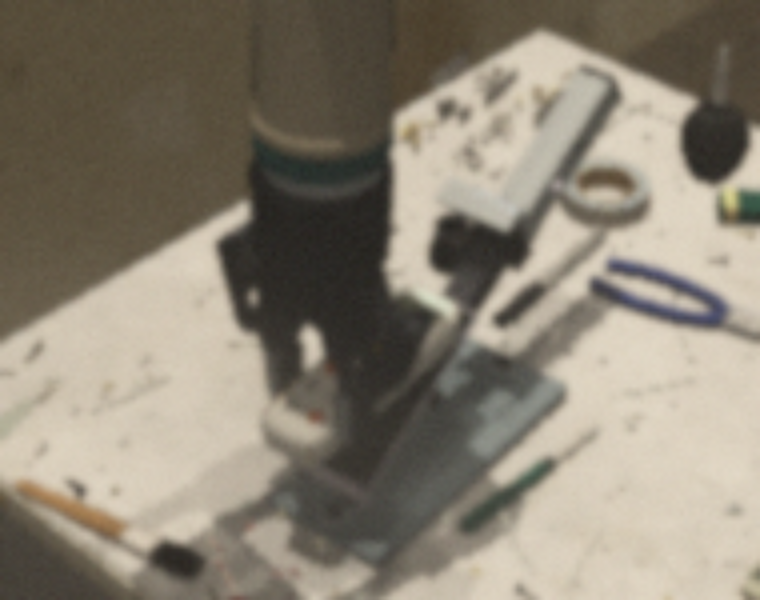

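```bash
python3 -m crank '{"delta_pos":[[-0.02,0.12,-0.2],[-0.02,0.12,-0.2],[-0.02,0.14,-0.17],[-0.02,0.14,-0.15],[0,0.14,-0.12],[0,0,0]],"spin":[0,0,0,0,0,0],"claw":[1,1,1,1,1,1]}'
python3 - <<'E'
from h import *
from fr import *
s=env.read_state(); print("G bed",((s["position"]+[0,0,.009]-O)@B).round(4))
go(bw(.032,0,.011)-[0,0,.009],95.2)
p,d,W=cloud("scene"); cv2.imwrite('pics/s6.png',cv2.resize(p[140:290,180:370,::-1],None,fx=4,fy=4))
E
```

```text
time_s: 9.15
position: [0.4662, 0.0277, 0.0723]
tool_rot: [-0.458, -0.508, 0.532, 0.499]
wrist_force: [-1.9, 1.8, 1.5]
finger_gap: 0.487
G bed [0.0187 0.0011 0.0334]
pos [0.4662 0.0277 0.0723] yaw 94.74 toolaxes units [-0.04  0.38 -0.78] spin -0.008 F [-1.9  1.8  1.5] gap 0.487 tilt [-0.065  0.014 -0.998]
```

View pics/s6.png

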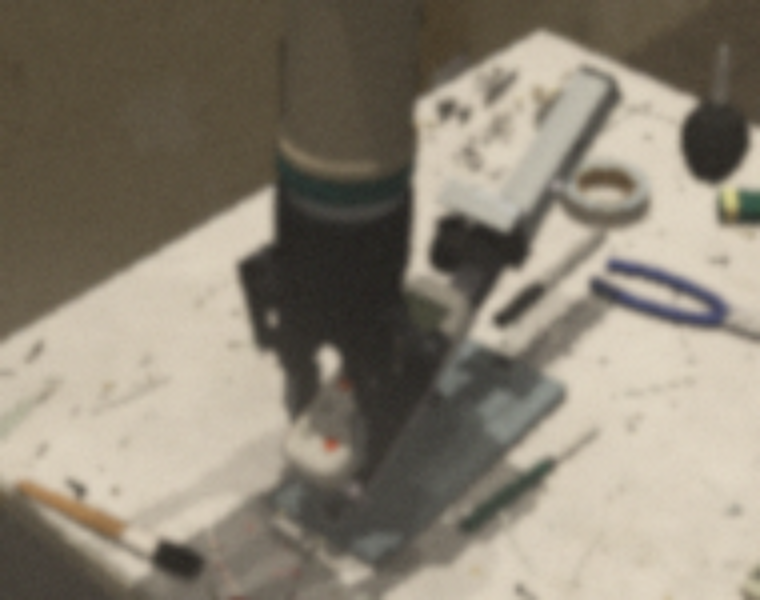

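```bash
python3 -m crank '{"delta_pos":[[-0.02,-0.05,-0.2],[-0.02,-0.05,-0.2],[0,0,-0.15],[0,0,0]],"spin":[0,0,0,0],"claw":[1,1,1,1]}'
python3 - <<'E'
from h import *
from fr import *
s=env.read_state(); print("G bed",((s["position"]+[0,0,.009]-O)@B).round(4))
go(bw(.032,0,.011)-[0,0,.009],95.2)
p,d,W=cloud("wrist"); cv2.imwrite('pics/w7.png',p[:,:,::-1])
E
```

```text
time_s: 9.6
position: [0.482, 0.0274, 0.0754]
tool_rot: [-0.458, -0.507, 0.533, 0.499]
wrist_force: [-3.4, 0.4, 1.5]
finger_gap: 0.487
G bed [ 0.0339 -0.0005  0.0283]
pos [0.482  0.0274 0.0754] yaw 94.73 toolaxes units [ 0.01  0.51 -0.27] spin -0.008 F [-3.4  0.4  1.5] gap 0.487 tilt [-0.068  0.014 -0.998]
```

View pics/w7.png

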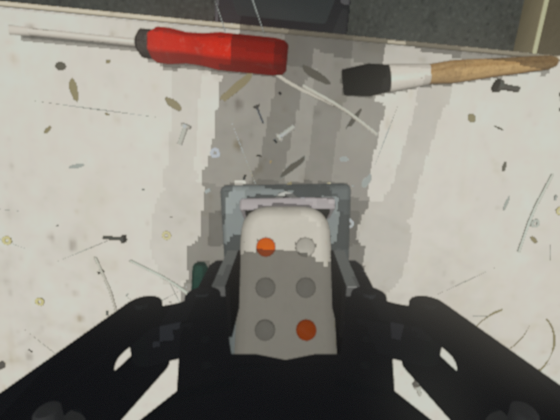

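```bash
cat > hs.py <<'E'
from h import *
from fr import *
import sys
def hs(c):
    p,d,W=cloud(c); L=(W-O)@B
    for r in finder.silhouettes("handset",c)[:1]:
        m=cv2.erode(r["region"].astype(np.uint8),np.ones((3,3)))>0
        l=L[m]; l=l[~np.isnan(l[:,0])]; l=l[abs(l[:,2]-np.median(l[:,2]))<.02]
        q=l
        for _ in range(4):
            A=np.c_[q[:,:2],np.ones(len(q))]; k=np.linalg.lstsq(A,q[:,2],rcond=None)[0]; e=abs(A@k-q[:,2]); q=q[e<max(.002,1.5*e.std())]
        print(c,round(r["confidence"],2),len(q),"xyz 1..99",np.percentile(l,[1,50,99],axis=0).round(4).tolist(),"plane slope x,y",k.round(3), "rect",cv2.minAreaRect((l[:,:2]*1000).astype(np.float32)))
    le=L[(abs(L[...,1])<.02)&(L[...,0]>-.03)&(L[...,0]<.012)&(L[...,2]>.012)&(L[...,2]<.022)]
    if len(le): print("ledge",np.percentile(le,[2,50,98],axis=0).round(4).tolist())
for c in sys.argv[1:]: hs(c)
E
python3 hs.py wrist scene
```

```text
ledge [[-0.0076, -0.0195, 0.0166], [-0.0046, 0.0016, 0.0181], [0.0, 0.0195, 0.0194]]
scene 0.82 260 xyz 1..99 [[0.005, -0.028, 0.018], [0.0365, -0.0066, 0.0333], [0.1419, 0.0128, 0.0407]] plane slope x,y [-0.12   0.045  0.039] rect ((73.42375946044922, -6.542552947998047), (41.5301513671875, 139.30796813964844), 87.37345886230469)
ledge [[-0.0071, -0.0198, 0.0131], [-0.0027, -0.0001, 0.0174], [0.002, 0.0179, 0.0213]]
```

```bash
python3 -m crank '{"delta_pos":[[0,0.15,-0.1],[0,0.15,-0.1],[0,0.15,-0.1],[0,0,0]],"spin":[0,0,0,0],"claw":[1,1,1,1]}'
python3 - <<'E'
from h import *
from fr import *
s=env.read_state(); print("G bed",((s["position"]+[0,0,.009]-O)@B).round(4))
go(bw(.034,0,.011)-[0,0,.009],95.2)
p,d,W=cloud("wrist"); cv2.imwrite('pics/w8.png',p[:,:,::-1])
E
python3 hs.py wrist scene
```

```text
time_s: 10.25
position: [0.4859, 0.0282, 0.0659]
tool_rot: [-0.455, -0.505, 0.535, 0.501]
wrist_force: [-2.9, 0.9, 1.5]
finger_gap: 0.492
G bed [ 0.0325 -0.0002  0.018 ]
pos [0.4859 0.0282 0.0659] yaw 94.78 toolaxes units [ 0.    0.17 -0.17] spin -0.007 F [-2.9  0.9  1.5] gap 0.492 tilt [-0.076  0.012 -0.997]
wrist 0.71 12038 xyz 1..99 [[0.0051, -0.0222, 0.0209], [0.04, -0.0016, 0.0236], [0.0669, 0.0189, 0.026]] plane slope x,y [-0.001  0.005  0.024] rect ((35.66127395629883, -1.752084732055664), (44.41046905517578, 65.80332946777344), 89.1435317993164)
ledge [[-0.0074, -0.0192, 0.014], [-0.0021, 0.0002, 0.0179], [0.0082, 0.0192, 0.0218]]
scene 0.7 254 xyz 1..99 [[0.0043, -0.0289, 0.0093], [0.0368, -0.007, 0.0219], [0.1404, 0.0136, 0.0268]] plane slope x,y [0.004 0.033 0.022] rect ((72.89620971679688, -6.94865608215332), (40.592926025390625, 137.97792053222656), 87.27162170410156)
ledge [[-0.0069, -0.0192, 0.0136], [0.0004, -0.0016, 0.0178], [0.0108, 0.0194, 0.0218]]
```

View pics/w8.png

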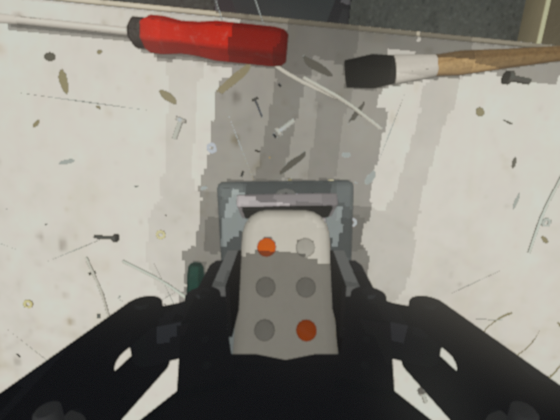

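```bash
python3 -m crank '{"delta_pos":[[0,0,0],[0,0,0],[0,0,0],[0,0,0],[0,0,0],[0,0,0],[0,0,0]],"spin":[0,0,0,0,0,0,0],"claw":[0.45,0.4,0.35,0.3,0.2,0.2,0.2]}'
python3 hs.py wrist scene; python3 - <<'E'
from h import *
p,d,W=cloud("wrist"); cv2.imwrite('pics/w9.png',p[:,:,::-1]); go([.4859,.028,.15],95)
E
```

```text
time_s: 11.2
position: [0.4908, 0.028, 0.063]
tool_rot: [-0.457, -0.507, 0.533, 0.499]
wrist_force: [-0.1, 0.2, 0.0]
finger_gap: 0.802
wrist 0.7 13000 xyz 1..99 [[0.0052, -0.0226, 0.0202], [0.0415, -0.0015, 0.0231], [0.0688, 0.0195, 0.0256]] plane slope x,y [0.002 0.002 0.023] rect ((36.7935676574707, -1.8739700317382812), (67.0704574584961, 45.67044448852539), 0.115129254758358)
ledge [[-0.0073, -0.0193, 0.014], [-0.0016, 0.0002, 0.018], [0.0095, 0.0193, 0.0219]]
scene 0.81 313 xyz 1..99 [[0.0059, -0.0284, 0.0113], [0.041, -0.0084, 0.0221], [0.1427, 0.0155, 0.0264]] plane slope x,y [0.007 0.049 0.022] rect ((74.43578338623047, -5.633695602416992), (44.00249099731445, 139.0976104736328), 86.91008758544922)
ledge [[-0.0071, -0.0192, 0.0124], [0.0, -0.001, 0.0176], [0.0107, 0.0182, 0.0218]]
pos [0.4907 0.028  0.0631] yaw 94.75 toolaxes units [ 0.07 -2.88  0.35] spin -0.004 F [ 0.7 -0.1  0.1] gap 0.799 tilt [-0.069  0.013 -0.998]
```

View pics/w9.png

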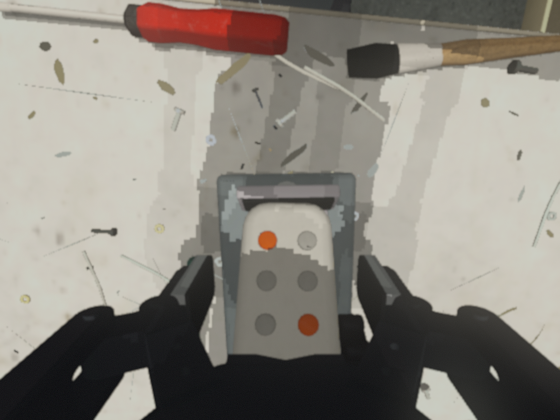

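```bash
python3 -m crank '{"delta_pos":[[0,-0.5,0],[0,-0.9,0],[0,-1,0],[0,-1,0],[0,-1,0],[0,-1,0],[0,-1,0],[0,-1,0],[0,0,0]],"spin":[0,0,0,0,0,0,0,0,0],"claw":[0.2,0.2,0.2,0.2,0.1,0,0,0,0]}'
python3 - <<'E'
from h import *
from fr import *
T=bw(.225,0,-.015); print("grip pt",T,"button",bw(.225,-.0185,-.015))
go(T+[0,0,.11],95.2)
E
python3 hs.py top scene
```

```text
time_s: 12.35
position: [0.505, 0.0253, 0.2925]
tool_rot: [-0.456, -0.506, 0.534, 0.5]
wrist_force: [-0.6, 0.2, 0.8]
finger_gap: 1.0
grip pt [0.66830922 0.04508972 0.14250962] button [0.66999961 0.02666711 0.14250962]
pos [0.505  0.0253 0.2925] yaw 94.74 toolaxes units [ 0.18  0.94 -5.56] spin -0.008 F [-0.6  0.2  0.8] gap 1.0 tilt [-0.072  0.013 -0.997]
ledge [[-0.0084, -0.0196, 0.0135], [-0.0016, -0.0019, 0.0177], [0.0116, 0.0129, 0.0218]]
scene 0.93 520 xyz 1..99 [[0.0077, -0.0286, 0.0117], [0.0757, -0.0105, 0.022], [0.1395, 0.012, 0.0267]] plane slope x,y [0.    0.046 0.022] rect ((74.05028533935547, -6.728355407714844), (43.35419464111328, 135.9043426513672), 88.35787963867188)
ledge [[-0.007, -0.0193, 0.0126], [0.0, -0.0024, 0.0169], [0.0114, 0.0196, 0.0218]]
```

```bash
python3 -m crank '{"delta_pos":[[0.03,0,-0.6],[0.03,0,-0.8],[0.03,0,-0.8],[0.03,0,-0.8],[0.03,0,-0.8],[0.03,0,-0.8],[0,0,-0.6],[0,0,0]],"spin":[-0.008,0,0,0,0,0,0,0],"claw":[0,0,0,0,0,0,0,0]}'
python3 - <<'E'
from h import *
from fr import *
go(bw(.225,0,-.015)+[0,0,.09],95.2)
p,d,W=cloud("wrist"); cv2.imwrite('pics/w10.png',p[:,:,::-1]); L=(W-O)@B
for x in np.arange(.15,.31,.01):
    l=L[(abs(L[...,0]-x)<.004)&(abs(L[...,1])<.05)&(L[...,2]>-.04)&(L[...,2]<.05)]
    if len(l)>20: t=l[l[:,2]>np.median(l[abs(l[:,1])<.01][:,2])-.006]; print(round(x,2),"y",(np.percentile(t[:,1],[1,99])*1000).round(1),"z",(np.median(l[abs(l[:,1])<.01][:,2])*1000).round(1), "ally",(np.percentile(l[:,1],[1,99])*1000).round(1))
E
```

```text
time_s: 13.35
position: [0.6533, 0.0463, 0.2566]
tool_rot: [-0.443, -0.499, 0.544, 0.509]
wrist_force: [-0.4, -0.8, -0.4]
finger_gap: 1.0
pos [0.6533 0.0463 0.2566] yaw 95.15 toolaxes units [-0.11  0.74 -0.58] spin -0.001 F [-0.4 -0.8 -0.4] gap 1.0 tilt [-0.113  0.015 -0.994]
0.15 y [-18.3  12.4] z 12.9 ally [-18.2  12.2]
0.17 y [-25.3  26.9] z 36.0 ally [-25.3  26.9]
0.18 y [-25.2  27.1] z 36.2 ally [-25.2  27.1]
0.19 y [-25.1  27.1] z 18.3 ally [-25.  27.]
0.2 y [-11.   12.9] z -1.4 ally [-11.   12.9]
0.21 y [-10.9  13.6] z -1.3 ally [-10.9  13.6]
0.22 y [-10.9  13.3] z -1.4 ally [-13.7  13.3]
0.23 y [-10.8  13. ] z -1.3 ally [-16.2  13. ]
0.24 y [-10.8  13.6] z -1.3 ally [-10.8  13.6]
0.25 y [-10.7  13.3] z -1.4 ally [-10.7  13.3]
0.26 y [-10.7  13.7] z -1.4 ally [-10.7  13.7]
0.27 y [-10.6  13.5] z -1.3 ally [-10.6  13.5]
0.28 y [-10.6  13.2] z -1.4 ally [-10.6  13.2]
0.29 y [-10.5  13.7] z -1.4 ally [-10.5  13.7]
0.3 y [-11.2  14. ] z -1.1 ally [-11.2  14. ]
```

View pics/w10.png

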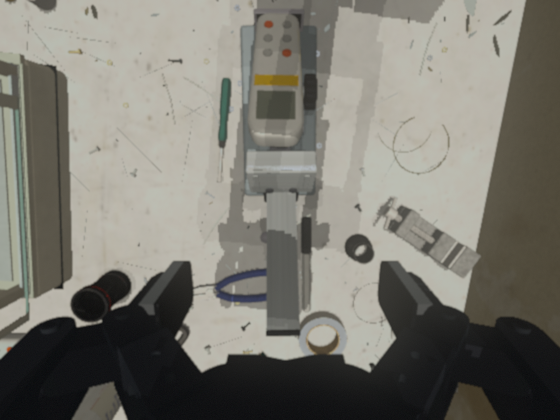

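```bash
python3 -m crank '{"delta_pos":[[-0.04,0,-0.1],[-0.03,0,-0.1],[0,0,-0.1],[0,0,-0.1],[0,0,-0.1],[0,0,-0.1],[0,0.2,0],[0,0.2,0],[0,0,0]],"spin":[0,0,0,0,0,0,0,0,0],"claw":[0.3,0.3,0.3,0.3,0.3,0.3,0.3,0.3,0.3]}'
python3 - <<'E'
from h import *
from fr import *
go(bw(.225,0.001,-.015)+[0,0,.09],95.2)
E
```

```text
time_s: 14.3
position: [0.6658, 0.0457, 0.2419]
tool_rot: [-0.442, -0.497, 0.545, 0.51]
wrist_force: [0.4, -1.4, -0.2]
finger_gap: 0.698
pos [0.6658 0.0457 0.2419] yaw 95.11 toolaxes units [-0.    0.3  -0.12] spin -0.002 F [ 0.4 -1.4 -0.2] gap 0.698 tilt [-0.118  0.015 -0.993]
```

```bash
python3 -m crank '{"delta_pos":[[0,0.6,-0.05],[0,0.6,-0.05],[0,0.6,-0.08],[0,0.6,-0.08],[0,0.6,-0.08],[0,0.2,-0.08],[0,0,0]],"spin":[0,0,0,0,0,0,0],"claw":[0.3,0.3,0.3,0.3,0.3,0.3,0.3]}'
python3 - <<'E'
from h import *
from fr import *
go([.6665,.0459,.1275],95.2)
p,d,W=cloud("wrist"); cv2.imwrite('pics/w11.png',p[:,:,::-1])
E
```

```text
time_s: 15.0
position: [0.6665, 0.0485, 0.1421]
tool_rot: [-0.442, -0.497, 0.545, 0.51]
wrist_force: [0.4, 0.6, 1.2]
finger_gap: 0.699
pos [0.6665 0.0485 0.1421] yaw 95.12 toolaxes units [-0.1   0.48 -0.05] spin -0.001 F [0.4 0.6 1.2] gap 0.699 tilt [-0.117  0.015 -0.993]
```

View pics/w11.png

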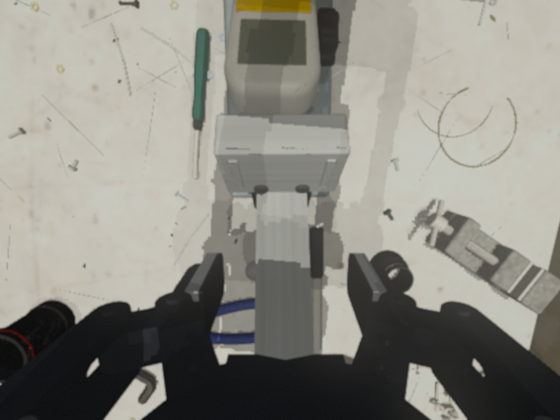

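```bash
python3 -m crank '{"delta_pos":[[-0.04,0.3,-0.08],[0,0.25,-0.02],[0,0,0],[0,0,0],[0,0,0],[0,0,0],[0,0,0],[0,0,0]],"spin":[0,0,0,0,0,0,0,0],"claw":[0.3,0.3,0.3,0.5,0.7,0.9,1,1]}'
python3 - <<'E'
from h import *
from fr import *
go([.6665,.0459,.1275],95.2)
p,d,W=cloud("wrist"); cv2.imwrite('pics/w12.png',p[:,:,::-1])
E
```

```text
time_s: 15.85
position: [0.6695, 0.0477, 0.128]
tool_rot: [-0.443, -0.499, 0.545, 0.507]
wrist_force: [1.1, 2.1, -1.0]
finger_gap: 0.283
pos [0.6695 0.0477 0.128 ] yaw 95.33 toolaxes units [-0.05  0.03  0.1 ] spin 0.002 F [ 1.1  2.1 -1. ] gap 0.283 tilt [-0.11   0.012 -0.994]
```

View pics/w12.png

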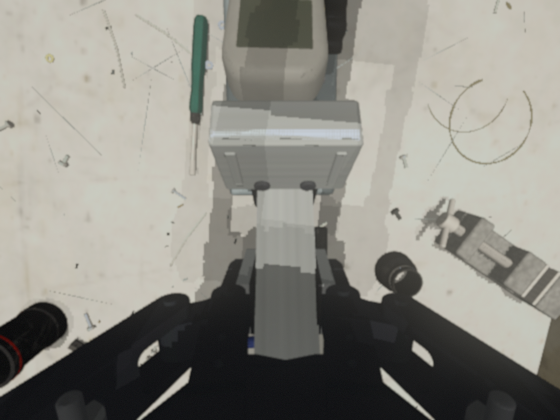

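```bash
python3 - <<'E'
from h import *
from fr import *
s=env.read_state(); R=Ro.from_quat(s["tool_rot"]).as_matrix(); print((R.T@(-B[:,0])).round(3))
E
python3 -m crank '{"delta_pos":[[0,0,0],[0,0,0],[0,0.07,0.11],[0,0.07,0.11],[0,0.07,0.11],[0,0,0]],"spin":[0,0,0,0,0,0],"claw":[1,1,1,1,1,1]}'
python3 - <<'E'
from h import *
from fr import *
s=env.read_state(); print(((s["position"]-[.6695,.0477,.128])@B).round(4)); go([.6665,.0459,.1275],95.2)
E
```

```text
[-0.01   0.591  0.806]
time_s: 16.5
position: [0.6665, 0.0473, 0.126]
tool_rot: [-0.449, -0.504, 0.54, 0.502]
wrist_force: [0.7, 1.9, -5.1]
finger_gap: 0.285
[-0.0036 -0.0001 -0.0002]
pos [0.6665 0.0473 0.126 ] yaw 95.3 toolaxes units [-0.05 -0.05  0.01] spin 0.002 F [ 0.7  1.9 -5.1] gap 0.285 tilt [-0.091  0.013 -0.996]
```

```bash
python3 -m crank '{"delta_pos":[[0,0.16,0.24],[0,0.16,0.24],[0,0.16,0.24],[0,0,0]],"spin":[0,0,0,0],"claw":[1,1,1,1]}'
python3 - <<'E'
from h import *
from fr import *
s=env.read_state(); print(((s["position"]-[.6695,.0477,.128])@B).round(4)); go([.6665,.0459,.1275],95.2)
p,d,W=cloud("wrist"); cv2.imwrite('pics/w13.png',p[:,:,::-1])
L=(W-O)@B
l=L[(abs(L[...,1])<.02)&(L[...,0]>.1)&(L[...,0]<.21)&(L[...,2]>.031)&(L[...,2]<.042)]; print("lip",np.percentile(l,[1,50,99],axis=0).round(4).tolist())
E
```

```text
time_s: 16.9
position: [0.6471, 0.0455, 0.1146]
tool_rot: [-0.451, -0.507, 0.538, 0.499]
wrist_force: [-2.2, 1.8, -6.4]
finger_gap: 0.284
[-0.0262 -0.0001 -0.0004]
pos [0.6471 0.0455 0.1146] yaw 95.36 toolaxes units [-0.04 -0.48 -0.61] spin 0.003 F [-2.2  1.8 -6.4] gap 0.284 tilt [-0.08   0.013 -0.997]
lip [[0.1438, -0.0196, 0.0314], [0.1548, 0.0, 0.0361], [0.1625, 0.0196, 0.0374]]
```

View pics/w13.png

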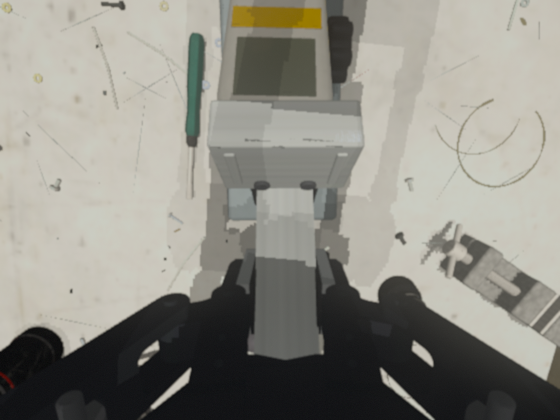

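```bash
python3 -m crank '{"delta_pos":[[0,0.08,0.11],[0,0.08,0.11],[0,0,0]],"spin":[0,0,0],"claw":[1,1,1]}'
python3 - <<'E'
from h import *
from fr import *
s=env.read_state(); print(((s["position"]-[.6695,.0477,.128])@B).round(4)); go([.6665,.0459,.1275],95.2)
E
```

```text
time_s: 17.25
position: [0.6433, 0.0451, 0.1124]
tool_rot: [-0.453, -0.509, 0.536, 0.498]
wrist_force: [0.8, 2.1, -5.1]
finger_gap: 0.284
[-0.0306 -0.0002 -0.0004]
pos [0.6433 0.0451 0.1124] yaw 95.37 toolaxes units [-0.04 -0.56 -0.73] spin 0.003 F [ 0.8  2.1 -5.1] gap 0.284 tilt [-0.072  0.014 -0.997]
```

```bash
python3 -m crank '{"delta_pos":[[0,0.1,0.14],[0,0.1,0.14],[0,0,0]],"spin":[0,0,0],"claw":[1,1,1]}'
python3 - <<'E'
from h import *
from fr import *
s=env.read_state(); print(((s["position"]-[.6695,.0477,.128])@B).round(4)); go([.6665,.0459,.1275],95.2)
p,d,W=cloud("wrist"); cv2.imwrite('pics/w14.png',p[:,:,::-1])
p,d,W=cloud("scene"); cv2.imwrite('pics/s14.png',cv2.resize(p[140:290,180:370,::-1],None,fx=4,fy=4))
E
```

```text
time_s: 17.55
position: [0.6437, 0.0452, 0.1122]
tool_rot: [-0.459, -0.515, 0.53, 0.492]
wrist_force: [0.2, 1.7, -6.3]
finger_gap: 0.285
[-0.0303 -0.0002 -0.0007]
pos [0.6437 0.0452 0.1122] yaw 95.34 toolaxes units [-0.04 -0.55 -0.73] spin 0.002 F [ 0.2  1.7 -6.3] gap 0.285 tilt [-0.049  0.016 -0.999]
```

View pics/s14.png

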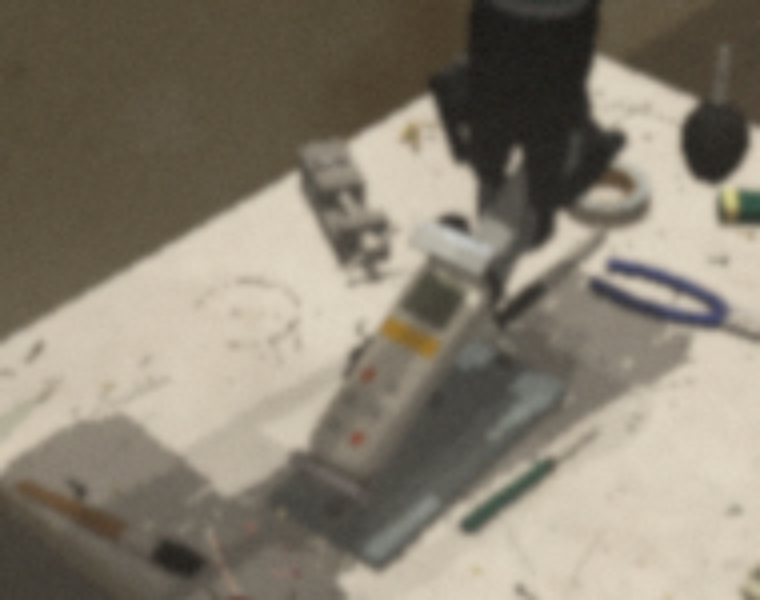

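```bash
python3 -m crank '{"delta_pos":[[0,0,0],[0,0,0],[0,0,0],[0,0,0],[0,0,0],[0,-0.4,0],[0,-0.8,0],[0,-1,0],[0,-1,0],[0,-1,0],[0,-1,0],[0,0,0]],"spin":[0,0,0,0,0,0,0,0,0,0,0,0],"claw":[0.6,0.45,0.3,0.3,0.3,0.3,0.3,0.3,0.3,0.3,0.3,0.3]}'
python3 - <<'E'
from h import *
from fr import *
go([.62,.04,.3],95.2)
p,d,W=cloud("wrist"); cv2.imwrite('pics/w15.png',p[:,:,::-1])
L=(W-O)@B
l=L[(abs(L[...,1])<.02)&(L[...,0]>.1)&(L[...,0]<.21)&(L[...,2]>.031)&(L[...,2]<.042)]; print("lip",np.percentile(l,[1,50,99],axis=0).round(4).tolist())
for x in np.arange(.2,.28,.004):
    l=L[(abs(L[...,0]-x)<.002)&(abs(L[...,1])<.05)&(L[...,2]>-.03)&(L[...,2]<.05)]
    if len(l)>9: print(round(x,3),(np.percentile(l[:,1],[0.5,99])*1000).round(1))
E
python3 hs.py wrist scene top
```

```text
time_s: 18.85
position: [0.6496, 0.0418, 0.2768]
tool_rot: [-0.458, -0.513, 0.53, 0.496]
wrist_force: [0.1, -0.4, 0.4]
finger_gap: 0.701
pos [0.6496 0.0418 0.2768] yaw 95.03 toolaxes units [ 0.04 -0.72  1.03] spin -0.003 F [ 0.1 -0.4  0.4] gap 0.701 tilt [-0.056  0.019 -0.998]
lip [[0.1396, -0.0198, 0.0313], [0.1504, -0.0003, 0.036], [0.1583, 0.0196, 0.0375]]
0.2 [-10.5  13.3]
0.204 [-10.5  13.2]
0.208 [-10.6  13. ]
0.212 [-10.6  12.9]
0.216 [-10.6  12.8]
0.22 [-10.6  13.6]
0.224 [-16.3  13.6]
0.228 [-16.4  13.4]
0.232 [-14.   13.3]
0.236 [-10.7  13.1]
0.24 [-10.7  13. ]
0.244 [-10.7  13. ]
0.248 [-10.7  13.7]
0.252 [-10.7  13.6]
0.256 [-10.7  13.4]
0.26 [-10.8  13.3]
0.264 [-10.8  13.2]
0.268 [-10.8  13.1]
0.272 [-11.7  13.7]
wrist 0.16 16 xyz 1..99 [[0.2246, -0.0151, -0.0109], [0.2267, -0.0142, -0.0098], [0.2288, -0.0133, -0.0087]] plane slope x,y [-0.187 -0.063  0.032] rect ((226.6728973388672, -14.205497741699219), (1.855093002319336, 4.261099815368652), 89.52063751220703)
ledge [[-0.0067, -0.0195, 0.0156], [-0.0025, 0.0003, 0.0178], [0.0085, 0.019, 0.0217]]
scene 0.58 554 xyz 1..99 [[0.0073, -0.0292, 0.0115], [0.0742, -0.0103, 0.0221], [0.1378, 0.013, 0.0267]] plane slope x,y [0.01  0.062 0.022] rect ((72.50259399414062, -5.901561737060547), (44.628360748291016, 135.82969665527344), 87.45060729980469)
ledge [[-0.0071, -0.0191, 0.0132], [0.0008, -0.0022, 0.0178], [0.0116, 0.0173, 0.0215]]
top 0.9 698 xyz 1..99 [[0.0303, -0.0241, 0.0188], [0.0832, -0.0022, 0.0223], [0.1298, 0.0187, 0.0257]] plane slope x,y [0.006 0.01  0.022] rect ((79.49699401855469, -2.9564380645751953), (101.87305450439453, 44.3035888671875), 0.37958261370658875)
```

View pics/w15.png

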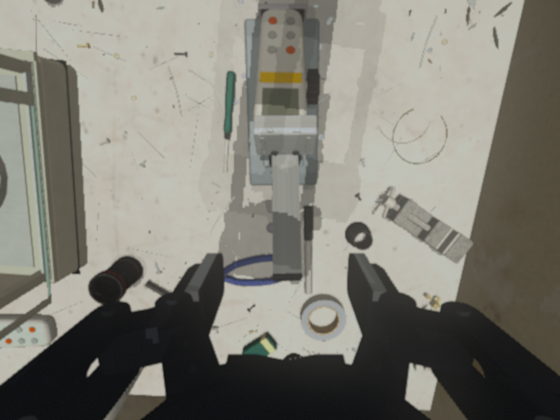

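```bash
python3 -c "
from rig import env
print(env.sign_off())"
```

```text
the job is handed in; nothing more can be done
None
```

I laid the handset on the bed and closed the jaw over its upper end. The job was handed in at about 19 s of the 51 s allowed, and no verdict was reported.

- **Handset:** I gripped it near its keypad end. I lowered it with its far end touching first, so it swung flat onto the slope, then released it about 3 mm from the ledge.
- **Sleeve:** I squeezed the sleeve at the button and slid it down. It travelled about 30 mm and then resisted a further push, so I took it as locked.

**Last checks**

| Check | Measured | Wanted |
|---|---|---|
| Jaw lip, distance from ledge | 139.6 mm | about 139 mm |
| Button standing out of the sleeve | 5.8 mm | 6 mm |
| Handset tilt from the bed | about 0.01 rad | under 0.1 rad |
| Handset centre, distance from ledge | about 72–74 mm | 64–82 mm |
| Handset offset from the middle line | 2–3 mm (wrist camera after release, top camera at the end) | within 15 mm |
| Gripper contact | none: clear above the sleeve, wrist force near zero | none |

**Disagreements and gaps**
- **Sideways offset:** the scene camera put the handset about 6 mm off the middle line. Its sideways readings ran about 2 mm off the top camera's elsewhere, and it also sees the handset's side face. Either figure is within the limit.
- **Last wrist view:** the network misplaced the handset there (confidence 0.16), so I relied on the other views.
- **Partly hidden handset:** the top camera saw only part of it, so I did not use its lengthwise figure.
- **Tool tilt:** the tool drifted up to about 7 degrees from vertical during the moves, with no visible effect.
- **Bystanders:** I judged these by eye only. Those I could see in the later views looked unmoved, and I did not re-measure their positions.

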